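Load the sample rack and show the orange sample to the bench camera by mirror

ROBOT

A 6-joint arm with a two-finger parallel gripper is mounted at the origin on the work surface. World frame = base frame: x ahead of the robot, y to its left, z up, the work surface at z = 0. Lengths are in m, angles in rad, forces in N, time in s.
With the tool pointing down it reaches from about 0.35 to 0.975 m from the base axis. Payload 4.9 kg.
Tool frame: the origin (TCP) lies midway between the tips of the shut fingers; the grasp point (between the pads) lies 19 mm behind it; z points along the fingers, y is the line along which they close (so a half turn about z gives the same grasp; the last joint's range is limited). The gripper opens to 85 mm and grips with 20 to 120 N. Pads are 22 mm wide; open, the fingers measure 114 mm over their backs; the gripper's body (76 mm by 85 mm) begins 54 mm behind the grasp point. The pads swing forward as they close: fully open they stand 13 mm farther back than shut.
Start: joints at [-1.334, 0.053, 1.613, -0, 1.476, -0.119], TCP at [0.218, -0.586, 0.231] pointing down, gripper open.
Joint ranges: [-3.01, 3.01], [-1.01, 2.22], [0.06, 2.58], [-1.02, 4.17], [0.09, 2.62], [-3.14, 3.14]. Speed limits (rad/s): [2.57, 2.57, 3.14, 3.14, 3.14, 3.14].

INTERFACE

Orientations are given as a rotation vector (axis times angle).
In Python, from station import ctrl gives the robot as it stands.
- The arm moves only by the tool step_arm, never from a script. Its argument "targets" is a list of rows, each an object with "travel": the shift along the world's x, y, z as a fraction of full scale, a list of three; "angular": the turn, a rotation vector about the world's x, y, z as a fraction of full scale, a list of three; "gripper": the opening, from 0 (shut) to 1 (fully open). In form: [{"travel": [x, y, z], "angular": [rx, ry, rz], "gripper": gripper}, ...]. A call has 1 to 10 rows; each row is the pose to reach, as a shift and turn from the pose commanded when the call began; what a row does not reach only later rows make up. Full scale, the value 1, is 0.6 m for a shift and pi/4 rad for a turn. A row lasts 1/10 s, in which the tool goes at most 50 mm and 8.59 degrees, less where a joint would pass 70% of its speed; a pose out of reach is approached as far as the arm can. A call with a number of a shift or a turn outside -1 to 1 is refused whole. A call with a gripper value outside its range is refused whole. The fingers move at their own pace and stop on an object; "squeeze" is the grip in N (left out, the last holds). Time passes only in rows, so rows that repeat a pose let the fingers close. It gives the time, the measured TCP pose, the force, the opening and the grip force at its end, in the units of the state.
- ctrl.get_obs(): the state, without advancing time (a new reading comes with each control period).
- ctrl.get_image(name): name is "scene" or "top" or "wrist"; returns a dict with "img" (480x640x3 uint8, red, green, blue), "fx", "fy", "cx", "cy" (pixels), "D" ([k1, k2, p1, p2, k3] as OpenCV has them; the pictures are not rectified), "rvec" (rotation vector, rad) and "tvec" (3), from world to camera coordinates, as OpenCV has them. Camera axes: x right, y down, z forward; pixel columns grow to the right and rows downward; lengths in m; the calibration is good to about 2 mm. A picture is of the moment at which its call begins. There is no depth.
- ctrl.finish_job(): hands the job in; it is judged then, once.
The state is a dict: "t": time; "q": joint angles; "dq": joint speeds; "effort": joint torques, N m; "tool_pos": TCP position; "tool_rot": TCP orientation; "contact_force": force on the tool from outside, world axes, zero at the start; "wrist_torque": the same for the moment, N m; "opening": finger opening in m; "grip_force": force on a finger pad.
Only numpy, scipy, OpenCV 4.12 (cv2) and the standard library are available. Lean on these libraries where they do the work, as an engineer would, in place of code of your own. Each camera call takes 0.05 s, during which the arm holds its last target. There are 200 camera calls.

TASK

Stand the loose orange-capped and green-capped canisters upright in the two empty cells of the divided rack, one per cell. Then turn the spring-return mirror clockwise by its blue handle until the bench camera sees the orange cap centred in it (the yellow pointer under the mirror then points squarely at the orange canister). Finish while still holding the mirror steady at that angle, with no canister toppled and everything else left where it stands.

Things in the scene. Friction and masses are not known exactly. Their poses are not given: they have to be found in the camera images.
- orange_can: aluminium sample canister, upright cylinder 48 mm in diameter and 100 mm tall, about 160 g, with a bright orange cap as wide as the can over its top 26 mm; origin at the centre of its underside, z up along the can. It starts loose on the bench at the robot's left; its cap is what the camera must see in the mirror.
- green_can: aluminium sample canister, upright cylinder 48 mm in diameter and 100 mm tall, about 160 g, with a green cap as wide as the can over its top 26 mm; origin at the centre of its underside, z up along the can. It starts loose on the bench at the robot's left.
- grey_can1: aluminium sample canister, upright cylinder 48 mm in diameter and 100 mm tall, about 160 g, with a grey cap as wide as the can over its top 26 mm; origin at the centre of its underside, z up along the can. It already stands in one of the rack's cells; leave it.
- grey_can2: aluminium sample canister, upright cylinder 48 mm in diameter and 100 mm tall, about 160 g, with a grey cap as wide as the can over its top 26 mm; origin at the centre of its underside, z up along the can. It already stands in another of the rack's cells; leave it.
- rack: pale fixed rack at the robot's right, 265 x 70 mm, 42 mm tall, open on top, walls and floor 5 mm: four cells in a row along its x axis, each 60 x 60 mm inside, centred at x = -97.5, -32.5, +32.5, +97.5 mm and y = 0, floor at z = 5 mm. Two hold grey-capped canisters; the empty ones show a black disc (1 mm, look only) on the floor. Origin at the centre of the underside.
- rig: fixed aluminium bar, 360 x 50 x 12 mm, lying on the bench, that carries the mirror and the bench camera. Origin on the bench directly under the mirror's upright turning axis; its x axis runs along the bar to the camera, z up.
- lens (a point): front of the bench camera's lens, on the rig 210 mm from the mirror's axis along the rig's x and 92 mm above the bench; the camera (black, about 65 x 46 x 46 mm behind the lens) looks horizontally straight at the mirror's axis.
- mirror: upright mirror, 96 mm wide, from 49 to 135 mm above the bench, 8 mm thick in its black frame. Origin at bench height on its upright turning axis, which lies in the reflecting face; x = normal of that face, z up. At rest x points at the camera; it turns only clockwise from above, 0 to 1.3 rad, against a spring of 0.12 N m/rad. Aimed when x halves the angle from lens to target, seen from the axis.
- handle (a point): grip point of the mirror's blue handle, on the turning axis 158 mm above the bench. The handle is an upright blade on top of the mirror, 12 mm thick along the mirror's x (pinch it so, from above), 40 mm long along the mirror's y, from 135 to 173 mm above the bench.
- pointer: flat yellow pointer under the mirror, 30 mm above the bench, reaching 110 mm from the mirror's axis. Origin on that axis at bench height, x axis along the pointer, z up. It is geared to turn twice as far as the mirror, so it always points along the line that the camera sees by way of the mirror (at rest, back to the camera). Turn the mirror, not the pointer.
- weight: brass calibration weight, 48 mm wide, 70 mm tall, bystander; origin under its centre.
- tape_roll: buff ring of tape, 90 mm across, 22 mm tall, lying flat, bystander; origin under its centre.
- platen: steel disc, 56 mm across, 20 mm tall, bystander between the robot and the mirror; origin under its centre.
- wrench: wrench lying on the bench, bystander; origin under its middle.
- screwdriver: screwdriver lying on the bench, bystander; origin under its middle.
There are look-alikes about, which are no part of the job. Leave any black or pink look-alike of the orange_can alone.

How it is judged:
By the outcome, as a careful person would: the job done as asked, in the order asked, and still so for the second after the job is handed in, while the arm keeps its last pose, push and grip.
It also fails if it takes over 72 s, if anything falls off the work surface, if the arm or the gripper's body presses on something with over 40 N, if the wrist force passes 120 N, or if a joint passes its speed limit or range.

## Working session

There is one attempt and no reset: what is moved stays moved. The work goes in short steps, Python scripts to look and compute and a tool call to move; the robot and the scene stay as the last step left them, time stands still between calls to the robot, and variables do not carry over. Pictures are saved under pics/ and viewed, at most 10 in all, crops included, and the job is handed in when it is done.

Besides the shell and the picture viewer there is one more tool, called after "Call:" by a JSON object that holds its "method" and its "body", one argument or row to a line. step_arm: Moves the arm, as the interface text tells. Its arguments: {"type":"object","properties":{"targets":{"type":"array"},"squeeze":{"type":"number"}},"required":["targets"]}

```bash
ls; mkdir -p pics
cat > h.py <<'E'
import numpy as np, cv2
from station import ctrl
def grab(n,fn=None):
    d=ctrl.get_image(n)
    if fn: cv2.imwrite('pics/'+fn,d['img'][:,:,::-1])
    np.savez('pics/'+n+'.npz',**{k:np.array(v) for k,v in d.items()})
    return d
def K(d): return np.array([[d['fx'],0,d['cx']],[0,d['fy'],d['cy']],[0,0,1.]])
def ray(d,uv):
    p=cv2.undistortPoints(np.array([[uv]],float),K(d),np.array(d['D'],float)).ravel()
    R=cv2.Rodrigues(np.array(d['rvec'],float))[0]; t=np.array(d['tvec'],float).ravel()
    return -R.T@t, R.T@np.array([p[0],p[1],1.])
def atz(d,uv,z):
    o,v=ray(d,uv); return o+v*(z-o[2])/v[2]
def proj(d,P):
    return cv2.projectPoints(np.array(P,float).reshape(-1,1,3),np.array(d['rvec'],float),np.array(d['tvec'],float),K(d),np.array(d['D'],float))[0].reshape(-1,2)
E
python3 - <<'E'
from h import *
a=grab('top','top0.png');b=grab('scene','scene0.png')
print(ray(a,(320,240)),ray(b,(320,240)))
E
```

```text
pics
(array([ 0.44426725, -0.00105069,  1.01634149]), array([ 0.16216984,  0.03992301, -0.98608702])) (array([1.12825357, 0.52818758, 1.24850172]), array([-0.43423675, -0.36690379, -0.82313105]))
```

View pics/top0.png

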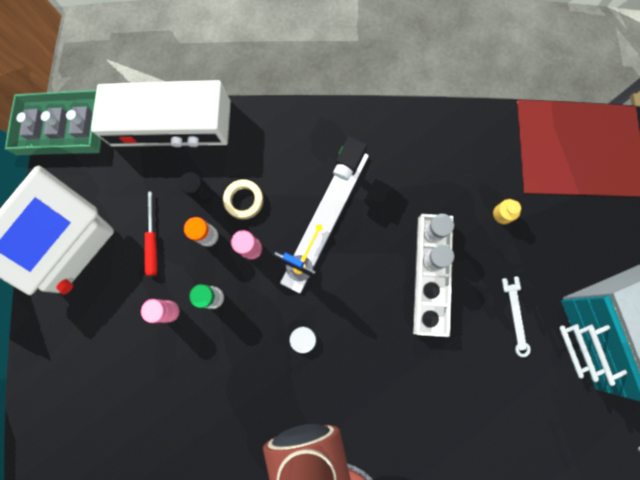

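View pics/scene0.png

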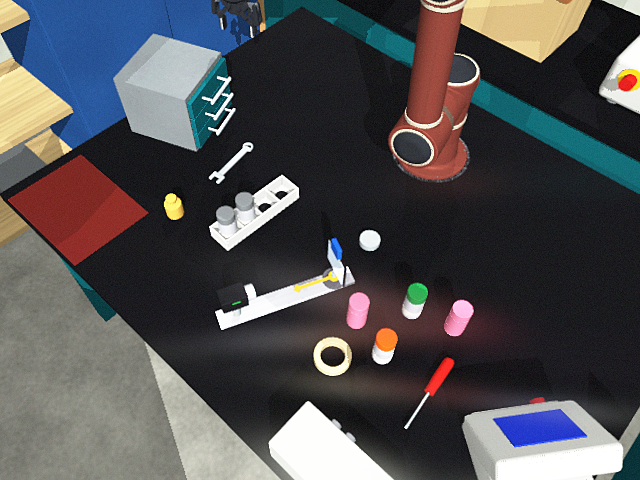

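Candidates (top picture): orange cap (196,229), chosen. The look-alikes are pink (244,244), pink (154,312) and black (192,187). The green cap is at (203,296). The empty cells are at (431,290) and (431,319). The scene view shows both cans upright. I'll check these in close crops.

```bash
cat >> h.py <<'E'
def capfit(d,lo,hi,win,x0,z0=0.074,z1=0.1,r=0.024):
    from scipy.optimize import least_squares
    hsv=cv2.cvtColor(np.ascontiguousarray(d['img']),cv2.COLOR_RGB2HSV); m=cv2.inRange(hsv,lo,hi)
    w=np.zeros_like(m); x,y,X,Y=win; w[y:Y,x:X]=m[y:Y,x:X]
    n,l,s,c=cv2.connectedComponentsWithStats(w); k=1+np.argmax(s[1:,4])
    a=np.linspace(0,2*np.pi,60)
    def cen(p):
        P=[[p[0]+r*np.cos(t),p[1]+r*np.sin(t),z] for z in(z0,z1) for t in a]
        M=cv2.moments(cv2.convexHull(proj(d,P).astype(np.float32))); return np.array([M['m10'],M['m01'],])/M['m00'],M['m00']
    s_=least_squares(lambda p:cen(p)[0]-c[k],x0,diff_step=1e-3)
    return s_.x,c[k],s[k,4],cen(s_.x)[1]
E
python3 - <<'E'
from h import *
d={n:{k:v for k,v in np.load(f'pics/{n}.npz').items()} for n in('top','scene')}
t,s=d['top'],d['scene']
x0=atz(t,(196,229),.1)[:2]; g0=atz(t,(203,296),.1)[:2]
O=((5,150,80),(18,255,255)); G=((50,120,40),(80,255,255))
print('O',capfit(t,*O,(170,200,225,255),x0),capfit(s,*O,(360,320,410,370),x0))
print('G',capfit(t,*G,(180,275,230,320),g0),capfit(s,*G,(395,270,440,320),g0))
i=t['img'][:,:,::-1]
cv2.imwrite('pics/c1.png',cv2.resize(i[170:320,140:340],None,fx=4,fy=4,interpolation=2))
cv2.imwrite('pics/c2.png',cv2.resize(i[200:350,300:500],None,fx=4,fy=4,interpolation=2))
for z in(0,.005): print(atz(t,(431,290),z),atz(t,(431,319),z))
E
```

```text
O (array([0.61895258, 0.30616872]), array([195.33752621, 228.30398323]), np.int32(477), 467.5689603352221) (array([0.61492946, 0.30283534]), array([386.01670644, 339.08591885]), np.int32(419), 433.8073503333144)
G (array([0.47483681, 0.28550413]), array([200.83507307, 295.62004175]), np.int32(479), 481.6221775826998) (array([0.47032184, 0.28159536]), array([416.86103542, 292.71117166]), np.int32(367), 394.80469795828685)
[ 0.49990414 -0.21449267  0.        ] [ 0.4345359  -0.21383531  0.        ]
[ 0.49963043 -0.21344262  0.005     ] [ 0.43458377 -0.2127885   0.005     ]
```

View pics/c1.png

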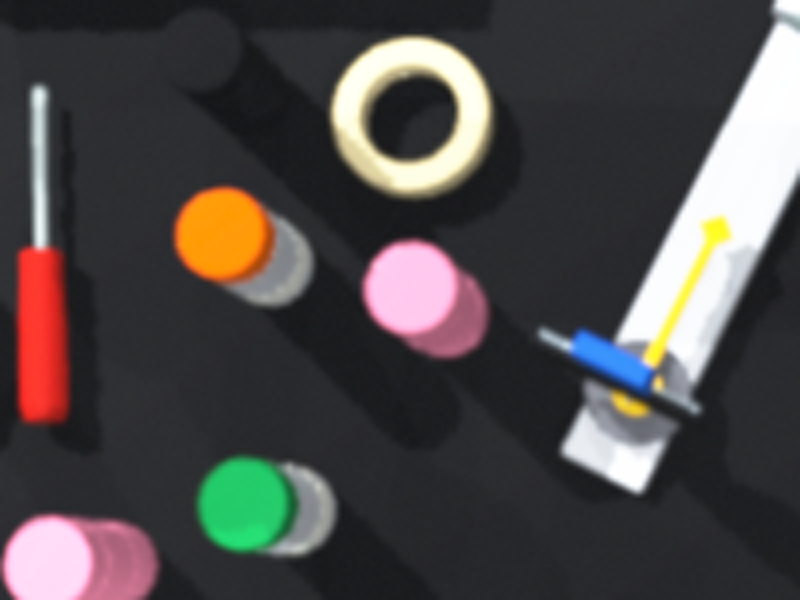

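View pics/c2.png

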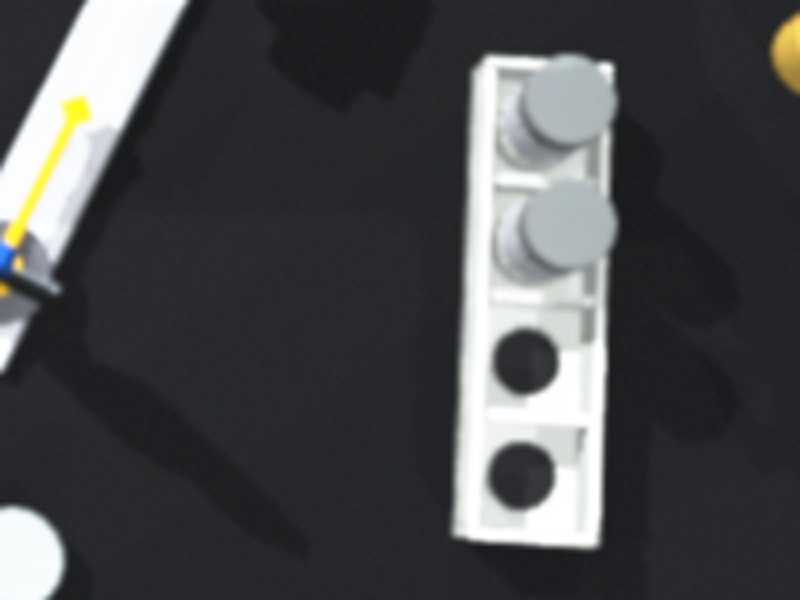

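The crops confirm the orange cap at top pixel (195,228) and the green cap at (201,296), both upright and clear of the pinks. The empty-cell discs are at (431.5,290.2) and (430.2,318.8). The handle's centre is near (293.7,260), with the bar running up and to the right.

Run:
```python
from h import *
from scipy.spatial.transform import Rotation as R
np.set_printoptions(precision=4,suppress=True)
t={k:v for k,v in np.load('pics/top.npz').items()}
o=ctrl.get_obs(); print(o['t'],o['tool_pos'],o['tool_rot'],R.from_rotvec(o['tool_rot']).as_matrix(),o['opening'])
f=lambda x,y:(300+x/4,200+y/4); g=lambda x,y:(140+x/4,170+y/4)
a,b=atz(t,f(526,361),.006),atz(t,f(521,475),.006); print('cells',a,b,'ang',np.degrees(np.arctan2(*(a-b)[[1,0]])))
h=atz(t,g(615,358),.173); print('handle',h)
p=atz(t,g(717,228),.03);print('ptr tip',p, np.degrees(np.arctan2(*(p-h)[[1,0]])),np.linalg.norm((p-h)[:2]))
for x,y in((244,244),(154,312)): print('pink',atz(t,(x,y),.1))
d=grab('wrist'); c,v=ray(d,(320,240)); print('wrist cam',c,v,atz(d,(320,240),.05),d['fx'])
```

```text
0.1 [ 0.2176 -0.5853  0.2302] [-3.0901 -0.5556  0.0002] [[ 0.9374  0.3483 -0.0005]
 [ 0.3483 -0.9374  0.0019]
 [ 0.0002 -0.0019 -1.    ]] 0.08516852931316467
cells [ 0.499  -0.2144  0.006 ] [ 0.4351 -0.2109  0.006 ] ang -3.109305839664814
handle [0.5446 0.0825 0.173 ]
ptr tip [0.6361 0.0412 0.03  ] -24.28490098234391 0.10045943017082822
pink [0.5843 0.1954 0.1   ]
pink [0.4376 0.3811 0.1   ]
wrist cam [ 0.2834 -0.5609  0.3739] [-0.2519 -0.1007 -0.9625] [ 0.1986 -0.5948  0.05  ] 413.4009840440894
```

Call:
{"method": "step_arm", "body": {
  "targets": [
    {"travel":[0.387,0.642,0.283],"angular":[0,0,-0.52],"gripper":1},
    {"travel":[0.387,0.642,0.283],"angular":[0,0,-0.52],"gripper":1},
    {"travel":[0.387,0.642,0.283],"angular":[0,0,-0.52],"gripper":1},
    {"travel":[0.387,0.642,0.283],"angular":[0,0,-0.52],"gripper":1},
    {"travel":[0.387,0.642,0.283],"angular":[0,0,-0.52],"gripper":1},
    {"travel":[0.387,0.642,0.283],"angular":[0,0,-0.52],"gripper":1},
    {"travel":[0.387,0.642,0.283],"angular":[0,0,-0.52],"gripper":1},
    {"travel":[0.387,0.642,0.283],"angular":[0,0,-0.52],"gripper":1},
    {"travel":[0.387,0.642,0.283],"angular":[0,0,-0.52],"gripper":1},
    {"travel":[0.387,0.642,0.283],"angular":[0,0,-0.52],"gripper":1}
  ]
}}

```text
t: 1.15
tool_pos: [0.451, -0.1981, 0.4027]
tool_rot: [3.14, -0.079, 0.003]
contact_force: [0.6, -0.4, 0.4]
opening: 0.0853
grip_force: 0.0
```

Run:
```python
from h import *
d=grab('wrist','w1.png')
t=grab('top');s=grab('scene')
```

```text
(no output)
```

View pics/w1.png

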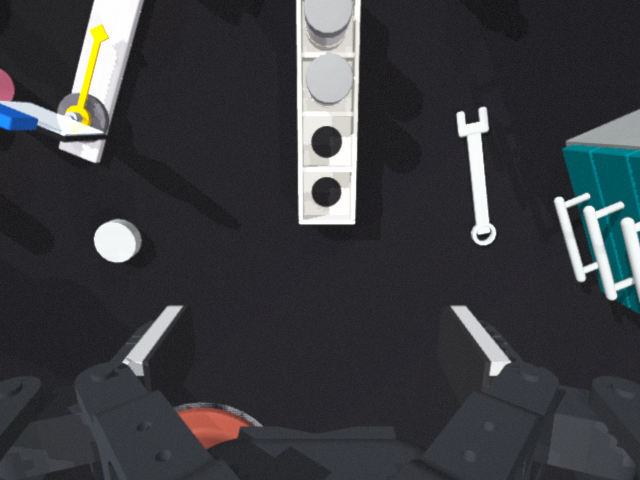

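The wrist view shows the cell discs at (326.5,142) and (326.5,191.5), the pointer tip at (98,33) and the pivot disc near (82,115).

Run:
```python
from h import *
np.set_printoptions(precision=4,suppress=True)
d={k:v for k,v in np.load('pics/wrist.npz').items()}
m=(cv2.cvtColor(d['img'],cv2.COLOR_RGB2GRAY)<70).astype(np.uint8)
for x,y in((326,142),(326,191)):
    n,l,s,c=cv2.connectedComponentsWithStats(m[y-20:y+21,x-20:x+21]); k=l[20,20]; u=c[k]+[x-20,y-20]
    print(u,s[k,4],atz(d,u,.006))
a=atz(d,(98,33),.03); b=atz(d,(82,115),.012); print(a,b,np.degrees(np.arctan2(*(a-b)[[1,0]])),np.linalg.norm((a-b)[:2]))
for n in('top','scene'):
    q={k:v for k,v in np.load(f'pics/{n}.npz').items()}
    for w,p in (('top',(300,260)),):pass
    hsv=cv2.cvtColor(q['img'],cv2.COLOR_RGB2HSV); mm=cv2.inRange(hsv,(105,150,80),(118,255,255))
    win=(270,240,325,280) if n=='top' else (320,230,350,270)
    w=np.zeros_like(mm); w[win[1]:win[3],win[0]:win[2]]=mm[win[1]:win[3],win[0]:win[2]]
    n_,l,s,c=cv2.connectedComponentsWithStats(w); k=1+np.argmax(s[1:,4]); print(n,c[k],s[k])
    print('handle at z=.155',atz(q,c[k],.155))
```

```text
[326.1143 141.3705] 691 [ 0.4992 -0.2122  0.006 ]
[325.8459 191.3676] 623 [ 0.4351 -0.2091  0.006 ]
[0.6353 0.0448 0.03  ] [0.5473 0.0908 0.012 ] -27.568036267482803 0.0992305355016034
top [291.904 260.04 ] [283 252  20  17 125]
handle at z=.155 [0.5456 0.0878 0.155 ]
scene [336.2638 248.2086] [331 238  12  22 163]
handle at z=.155 [0.5425 0.0847 0.155 ]
```

Call:
{"method": "step_arm", "body": {
  "targets": [
    {"travel":[0.277,0.838,-0.253],"angular":[0,0,0],"gripper":1},
    {"travel":[0.277,0.838,-0.253],"angular":[0,0,0],"gripper":1},
    {"travel":[0.277,0.838,-0.253],"angular":[0,0,0],"gripper":1},
    {"travel":[0.277,0.838,-0.253],"angular":[0,0,0],"gripper":1},
    {"travel":[0.277,0.838,-0.253],"angular":[0,0,0],"gripper":1},
    {"travel":[0.277,0.838,-0.253],"angular":[0,0,0],"gripper":1},
    {"travel":[0.277,0.838,-0.253],"angular":[0,0,0],"gripper":1},
    {"travel":[0.277,0.838,-0.253],"angular":[0,0,0],"gripper":1},
    {"travel":[0.277,0.838,-0.253],"angular":[0,0,0],"gripper":1},
    {"travel":[0.277,0.838,-0.253],"angular":[0,0,0],"gripper":1}
  ]
}}

```text
t: 2.3
tool_pos: [0.6012, 0.2557, 0.2612]
tool_rot: [3.139, -0.085, -0.003]
contact_force: [0.5, -0.9, 0.7]
opening: 0.0855
grip_force: 0.0
```

Call:
{"method": "step_arm", "body": {
  "targets": [
    {"travel":[0,0,0],"angular":[0,0,0],"gripper":1},
    {"travel":[0,0,0],"angular":[0,0,0],"gripper":1},
    {"travel":[0,0,0],"angular":[0,0,0],"gripper":1},
    {"travel":[0,0,0],"angular":[0,0,0],"gripper":1}
  ]
}}

```text
t: 2.7
tool_pos: [0.6012, 0.254, 0.2642]
tool_rot: [-3.14, 0.086, -0.002]
contact_force: [0.2, 0.2, 0.2]
opening: 0.0854
grip_force: 0.0
```

Run:
```python
from h import *
d=grab('wrist','w2.png'); o=ctrl.get_obs(); print(o['t'],o['tool_pos'],o['tool_rot'])
O=((5,150,80),(18,255,255)); G=((50,120,40),(80,255,255))
print(capfit(d,*O,(0,0,640,480),np.array([.617,.3045])))
try: print(capfit(d,*G,(0,0,640,480),np.array([.472,.283])))
except Exception as e: print(e)
```

```text
2.75 [0.60113686 0.25417031 0.26442078] [-3.14012533e+00  8.59690025e-02 -2.48813244e-03]
(array([0.616357  , 0.30491665]), array([250.54887441, 200.37381517]), np.int32(3376), 3396.8834669040516)
(array([0.47150467, 0.28384238]), array([291.18462071, 361.75164531]), np.int32(2887), 2946.874560236931)
```

Call:
{"method": "step_arm", "body": {
  "targets": [
    {"travel":[0.0257,0.0842,-0.05],"angular":[0,0,0],"gripper":1},
    {"travel":[0.0257,0.0842,-0.05],"angular":[0,0,0],"gripper":1},
    {"travel":[0.0257,0.0842,-0.13],"angular":[0,0,0],"gripper":1},
    {"travel":[0.0257,0.0842,-0.2],"angular":[0,0,0],"gripper":1},
    {"travel":[0.0257,0.0842,-0.27],"angular":[0,0,0],"gripper":1},
    {"travel":[0.0257,0.0842,-0.32],"angular":[0,0,0],"gripper":1},
    {"travel":[0.0257,0.0842,-0.339],"angular":[0,0,0],"gripper":1},
    {"travel":[0.0257,0.0842,-0.339],"angular":[0,0,0],"gripper":1},
    {"travel":[0.0257,0.0842,-0.339],"angular":[0,0,0],"gripper":1}
  ],
  "squeeze": 40
}}

```text
t: 3.65
tool_pos: [0.6176, 0.3063, 0.0623]
tool_rot: [-3.139, 0.083, -0.005]
contact_force: [0.6, -0.7, 0.4]
opening: 0.0853
grip_force: 0.0
```

Call:
{"method": "step_arm", "body": {
  "targets": [
    {"travel":[0,0,0],"angular":[0,0,0],"gripper":0},
    {"travel":[0,0,0],"angular":[0,0,0],"gripper":0},
    {"travel":[0,0,0],"angular":[0,0,0],"gripper":0},
    {"travel":[0,0,0],"angular":[0,0,0],"gripper":0},
    {"travel":[0,0,0],"angular":[0,0,0],"gripper":0},
    {"travel":[0,0,0],"angular":[0,0,0],"gripper":0}
  ]
}}

```text
t: 4.25
tool_pos: [0.6174, 0.3062, 0.062]
tool_rot: [-3.14, 0.083, -0.004]
contact_force: [-1.2, -2.1, 5.8]
opening: 0.0473
grip_force: 40.4
```

Call:
{"method": "step_arm", "body": {
  "targets": [
    {"travel":[0,0,0.03],"angular":[0,0,0],"gripper":0},
    {"travel":[0,0,0.09],"angular":[0,0,0],"gripper":0},
    {"travel":[0,0,0.17],"angular":[0,0,0],"gripper":0},
    {"travel":[0,0,0.25],"angular":[0,0,0],"gripper":0},
    {"travel":[0,0,0.33],"angular":[0,0,0],"gripper":0},
    {"travel":[-0.005,-0.02,0.363],"angular":[0,0,0],"gripper":0},
    {"travel":[-0.02,-0.08,0.363],"angular":[0,0,0],"gripper":0},
    {"travel":[-0.035,-0.155,0.363],"angular":[0,0,0],"gripper":0},
    {"travel":[-0.053,-0.23,0.363],"angular":[0,0,0],"gripper":0},
    {"travel":[-0.07,-0.305,0.363],"angular":[0,0,0],"gripper":0}
  ]
}}

```text
t: 5.25
tool_pos: [0.5723, 0.1212, 0.2758]
tool_rot: [3.14, -0.082, -0.005]
contact_force: [0.1, -1.1, -1.8]
opening: 0.0475
grip_force: 41.6
```

Call:
{"method": "step_arm", "body": {
  "targets": [
    {"travel":[-0.018,-0.075,0],"angular":[0,0,0],"gripper":0},
    {"travel":[-0.036,-0.15,0],"angular":[0,0,0],"gripper":0},
    {"travel":[-0.054,-0.225,0],"angular":[0,0,0],"gripper":0},
    {"travel":[-0.072,-0.3,0],"angular":[0,0,0],"gripper":0},
    {"travel":[-0.09,-0.375,0],"angular":[0,0,0],"gripper":0},
    {"travel":[-0.108,-0.45,0],"angular":[0,0,0],"gripper":0},
    {"travel":[-0.12,-0.51,0],"angular":[0,0,0],"gripper":0},
    {"travel":[-0.129,-0.55,0],"angular":[0,0,0],"gripper":0},
    {"travel":[-0.129,-0.56,0],"angular":[0,0,0],"gripper":0},
    {"travel":[-0.129,-0.56,0],"angular":[0,0,0],"gripper":0}
  ]
}}

```text
t: 6.25
tool_pos: [0.4958, -0.2132, 0.2763]
tool_rot: [-3.139, 0.086, 0.003]
contact_force: [-0.5, 0.5, -2.3]
opening: 0.0475
grip_force: 41.7
```

Run:
```python
from h import *
d=grab('wrist','w3.png'); o=ctrl.get_obs(); print(o['t'],o['tool_pos'],o['tool_rot'],o['opening'],o['contact_force'])
O=((5,150,80),(18,255,255))
p=o['tool_pos']; z=p[2]-.062
print(capfit(d,*O,(0,0,640,480),np.array(p[:2]),z+.074,z+.1))
print(np.array([.498-p[0],-.213-p[1],.16-p[2],.069-p[2]])/.6)
```

```text
6.3 [ 0.49616461 -0.21233386  0.27661244] [-3.13885001e+00  8.34439005e-02  2.35850527e-03] 0.04726243354932765 [ 0.53138434  0.29902329 -1.28630604]
(array([ 0.49581754, -0.21247827]), array([316.18460516, 355.26917236]), np.int32(21072), 22318.66427412606)
[ 0.00305899 -0.00111024 -0.19435407 -0.34602074]
```

Call:
{"method": "step_arm", "body": {
  "targets": [
    {"travel":[0.003,-0.001,-0.07],"angular":[0,0,0],"gripper":0},
    {"travel":[0.003,-0.001,-0.14],"angular":[0,0,0],"gripper":0},
    {"travel":[0.003,-0.001,-0.21],"angular":[0,0,0],"gripper":0},
    {"travel":[0.003,-0.001,-0.27],"angular":[0,0,0],"gripper":0},
    {"travel":[0.003,-0.001,-0.31],"angular":[0,0,0],"gripper":0},
    {"travel":[0.003,-0.001,-0.335],"angular":[0,0,0],"gripper":0},
    {"travel":[0.003,-0.001,-0.346],"angular":[0,0,0],"gripper":0},
    {"travel":[0.003,-0.001,-0.346],"angular":[0,0,0],"gripper":0}
  ]
}}

```text
t: 7.1
tool_pos: [0.4987, -0.2127, 0.0699]
tool_rot: [-3.14, 0.081, 0.001]
contact_force: [0.4, -1.0, -2.9]
opening: 0.0472
grip_force: 41.8
```

Call:
{"method": "step_arm", "body": {
  "targets": [
    {"travel":[0,0,-0.002],"angular":[0,0,0],"gripper":0},
    {"travel":[0,0,-0.004],"angular":[0,0,0],"gripper":0},
    {"travel":[0,0,-0.004],"angular":[0,0,0],"gripper":0}
  ]
}}

```text
t: 7.4
tool_pos: [0.4993, -0.2138, 0.0689]
tool_rot: [3.14, -0.083, 0.003]
contact_force: [-0.3, 0.2, -2.0]
opening: 0.0469
grip_force: 41.8
```

Call:
{"method": "step_arm", "body": {
  "targets": [
    {"travel":[0,0,0],"angular":[0,0,0],"gripper":1},
    {"travel":[0,0,0],"angular":[0,0,0],"gripper":1},
    {"travel":[0,0,0],"angular":[0,0,0],"gripper":1},
    {"travel":[0,0,0],"angular":[0,0,0],"gripper":1},
    {"travel":[0,0,0],"angular":[0,0,0],"gripper":1},
    {"travel":[0,0,0.06],"angular":[0,0,0],"gripper":1},
    {"travel":[0,0,0.14],"angular":[0,0,0],"gripper":1},
    {"travel":[0,0,0.22],"angular":[0,0,0],"gripper":1},
    {"travel":[0,0,0.3],"angular":[0,0,0],"gripper":1},
    {"travel":[0,0,0.34],"angular":[0,0,0],"gripper":1}
  ]
}}

```text
t: 8.4
tool_pos: [0.5, -0.2142, 0.2776]
tool_rot: [3.137, -0.082, 0.011]
contact_force: [-0.2, -0.4, -0.6]
opening: 0.0856
grip_force: 0.0
```

Run:
```python
from h import *
d=grab('wrist','w4.png'); o=ctrl.get_obs(); print(o['t'],o['tool_pos'],o['tool_rot'],o['opening'],o['contact_force'])
O=((5,150,80),(18,255,255))
p=o['tool_pos']
print(capfit(d,*O,(0,0,640,480),np.array(p[:2]),.079,.105))
print(np.array([.4717-p[0],.2838-p[1],.061-p[2]])/.6)
```

```text
8.45 [ 0.50109087 -0.21481294  0.28088928] [ 3.13421085 -0.08241305  0.01726316] 0.0848575748731487 [0.37624091 0.5242055  2.52293181]
(array([ 0.49822284, -0.21509509]), array([317.71351715, 217.30833894]), np.int32(2974), 3087.8918896149844)
[-0.04898478  0.83102156 -0.36648213]
```

Call:
{"method": "step_arm", "body": {
  "targets": [
    {"travel":[-0.049,0.83,-0.05],"angular":[0,0,0],"gripper":1},
    {"travel":[-0.049,0.83,-0.05],"angular":[0,0,0],"gripper":1},
    {"travel":[-0.049,0.83,-0.05],"angular":[0,0,0],"gripper":1},
    {"travel":[-0.049,0.83,-0.05],"angular":[0,0,0],"gripper":1},
    {"travel":[-0.049,0.83,-0.05],"angular":[0,0,0],"gripper":1},
    {"travel":[-0.049,0.83,-0.05],"angular":[0,0,0],"gripper":1},
    {"travel":[-0.049,0.83,-0.05],"angular":[0,0,0],"gripper":1},
    {"travel":[-0.049,0.83,-0.05],"angular":[0,0,0],"gripper":1},
    {"travel":[-0.049,0.83,-0.05],"angular":[0,0,0],"gripper":1},
    {"travel":[-0.049,0.83,-0.05],"angular":[0,0,0],"gripper":1}
  ]
}}

```text
t: 9.45
tool_pos: [0.4685, 0.2867, 0.2413]
tool_rot: [3.14, -0.082, 0.0]
contact_force: [1.1, -0.4, 0.2]
opening: 0.0853
grip_force: 0.0
```

Call:
{"method": "step_arm", "body": {
  "targets": [
    {"travel":[0,0,0],"angular":[0,0,0],"gripper":1},
    {"travel":[0,0,0],"angular":[0,0,0],"gripper":1},
    {"travel":[0,0,0],"angular":[0,0,0],"gripper":1}
  ]
}}

```text
t: 9.75
tool_pos: [0.4692, 0.2839, 0.2414]
tool_rot: [3.14, -0.084, -0.0]
contact_force: [-0.8, 1.0, -0.9]
opening: 0.0851
grip_force: 0.0
```

Run:
```python
from h import *
d=grab('wrist','w5.png'); o=ctrl.get_obs(); print(o['t'],o['tool_pos'],o['tool_rot'],o['opening'],o['contact_force'])
G=((50,120,40),(80,255,255))
p=o['tool_pos']
c=capfit(d,*G,(0,0,640,480),np.array(p[:2])); print(c)
print(np.array([c[0][0]-p[0],c[0][1]-p[1],.061-p[2]])/.6)
```

```text
9.8 [0.46945082 0.28357316 0.24163692] [ 3.14014289e+00 -8.51090337e-02  3.06123301e-05] 0.08534681535208026 [-0.30116768 -0.02461978 -0.5908315 ]
(array([0.47277323, 0.28359258]), array([317.42826495, 217.90211853]), np.int32(3729), 3782.9598941653967)
[ 5.53735057e-03  3.23620564e-05 -3.01061540e-01]
```

Call:
{"method": "step_arm", "body": {
  "targets": [
    {"travel":[0.005,0,-0.07],"angular":[0,0,0],"gripper":1},
    {"travel":[0.005,0,-0.14],"angular":[0,0,0],"gripper":1},
    {"travel":[0.005,0,-0.21],"angular":[0,0,0],"gripper":1},
    {"travel":[0.005,0,-0.27],"angular":[0,0,0],"gripper":1},
    {"travel":[0.005,0,-0.3],"angular":[0,0,0],"gripper":1},
    {"travel":[0.005,0,-0.3],"angular":[0,0,0],"gripper":1},
    {"travel":[0.005,0,-0.3],"angular":[0,0,0],"gripper":1}
  ]
}}

```text
t: 10.5
tool_pos: [0.4729, 0.2838, 0.0624]
tool_rot: [-3.14, 0.085, -0.001]
contact_force: [0.3, -0.1, -0.0]
opening: 0.0858
grip_force: 0.0
```

Call:
{"method": "step_arm", "body": {
  "targets": [
    {"travel":[0,0,0],"angular":[0,0,0],"gripper":0},
    {"travel":[0,0,0],"angular":[0,0,0],"gripper":0},
    {"travel":[0,0,0],"angular":[0,0,0],"gripper":0},
    {"travel":[0,0,0],"angular":[0,0,0],"gripper":0},
    {"travel":[0,0,0],"angular":[0,0,0],"gripper":0},
    {"travel":[0,0,0],"angular":[0,0,0],"gripper":0}
  ]
}}

```text
t: 11.1
tool_pos: [0.4734, 0.2848, 0.0636]
tool_rot: [-3.14, 0.082, -0.004]
contact_force: [-0.4, -2.8, 6.7]
opening: 0.0475
grip_force: 40.7
```

Call:
{"method": "step_arm", "body": {
  "targets": [
    {"travel":[0,0,0.03],"angular":[0,0,0],"gripper":0},
    {"travel":[0,0,0.09],"angular":[0,0,0],"gripper":0},
    {"travel":[0,0,0.17],"angular":[0,0,0],"gripper":0},
    {"travel":[0,0,0.25],"angular":[0,0,0],"gripper":0},
    {"travel":[0,0,0.33],"angular":[0,0,0],"gripper":0},
    {"travel":[0,-0.02,0.36],"angular":[0,0,0],"gripper":0},
    {"travel":[-0.005,-0.08,0.36],"angular":[0,0,0],"gripper":0},
    {"travel":[-0.01,-0.155,0.36],"angular":[0,0,0],"gripper":0},
    {"travel":[-0.016,-0.23,0.36],"angular":[0,0,0],"gripper":0},
    {"travel":[-0.022,-0.305,0.36],"angular":[0,0,0],"gripper":0}
  ]
}}

```text
t: 12.1
tool_pos: [0.4583, 0.1005, 0.2775]
tool_rot: [-3.14, 0.081, -0.0]
contact_force: [0.9, 0.2, -1.7]
opening: 0.0476
grip_force: 41.5
```

Call:
{"method": "step_arm", "body": {
  "targets": [
    {"travel":[-0.006,-0.075,0],"angular":[0,0,0],"gripper":0},
    {"travel":[-0.012,-0.15,0],"angular":[0,0,0],"gripper":0},
    {"travel":[-0.018,-0.225,0],"angular":[0,0,0],"gripper":0},
    {"travel":[-0.024,-0.3,0],"angular":[0,0,0],"gripper":0},
    {"travel":[-0.03,-0.375,0],"angular":[0,0,0],"gripper":0},
    {"travel":[-0.037,-0.44,0],"angular":[0,0,0],"gripper":0},
    {"travel":[-0.044,-0.49,0],"angular":[0,0,0],"gripper":0},
    {"travel":[-0.044,-0.515,0],"angular":[0,0,0],"gripper":0},
    {"travel":[-0.044,-0.519,0],"angular":[0,0,0],"gripper":0},
    {"travel":[-0.044,-0.519,0],"angular":[0,0,0],"gripper":0}
  ]
}}

```text
t: 13.1
tool_pos: [0.4327, -0.2092, 0.2775]
tool_rot: [-3.139, 0.082, 0.0]
contact_force: [-0.0, -0.3, -0.7]
opening: 0.0473
grip_force: 41.5
```

Run:
```python
from h import *
d=grab('wrist','w6.png'); o=ctrl.get_obs(); print(o['t'],o['tool_pos'],o['tool_rot'],o['opening'],o['contact_force'])
G=((50,120,40),(80,255,255))
p=o['tool_pos']; z=p[2]-.063
c=capfit(d,*G,(0,0,640,480),np.array(p[:2]),z+.074,z+.1); print(c)
print(np.array([.434-c[0][0],-.210-c[0][1],.069-p[2]])/.6)
```

```text
13.15 [ 0.43279253 -0.20874042  0.27756461] [-3.13966929e+00  8.09045983e-02  1.42000837e-04] 0.04720911980370319 [ 0.01776979 -0.74147917 -1.09881867]
(array([ 0.43283692, -0.20848873]), array([316.21427547, 352.87493426]), np.int32(20917), 21910.197208646685)
[ 0.00193847 -0.00251878 -0.34760768]
```

Call:
{"method": "step_arm", "body": {
  "targets": [
    {"travel":[0.002,-0.002,-0.07],"angular":[0,0,0],"gripper":0},
    {"travel":[0.002,-0.002,-0.14],"angular":[0,0,0],"gripper":0},
    {"travel":[0.002,-0.002,-0.21],"angular":[0,0,0],"gripper":0},
    {"travel":[0.002,-0.002,-0.27],"angular":[0,0,0],"gripper":0},
    {"travel":[0.002,-0.002,-0.31],"angular":[0,0,0],"gripper":0},
    {"travel":[0.002,-0.002,-0.335],"angular":[0,0,0],"gripper":0},
    {"travel":[0.002,-0.002,-0.348],"angular":[0,0,0],"gripper":0},
    {"travel":[0.002,-0.002,-0.348],"angular":[0,0,0],"gripper":0}
  ]
}}

```text
t: 13.95
tool_pos: [0.4343, -0.2101, 0.0691]
tool_rot: [-3.141, 0.08, -0.0]
contact_force: [0.1, -0.0, -1.4]
opening: 0.0469
grip_force: 41.2
```

Call:
{"method": "step_arm", "body": {
  "targets": [
    {"travel":[0,0,0],"angular":[0,0,0],"gripper":1},
    {"travel":[0,0,0],"angular":[0,0,0],"gripper":1},
    {"travel":[0,0,0],"angular":[0,0,0],"gripper":1},
    {"travel":[0,0,0],"angular":[0,0,0],"gripper":1},
    {"travel":[0,0,0],"angular":[0,0,0],"gripper":1},
    {"travel":[0,0,0.06],"angular":[0,0,0],"gripper":1},
    {"travel":[0,0,0.14],"angular":[0,0,0],"gripper":1},
    {"travel":[0,0,0.22],"angular":[0,0,0],"gripper":1},
    {"travel":[0,0,0.3],"angular":[0,0,0],"gripper":1},
    {"travel":[0,0,0.3],"angular":[0,0,0],"gripper":1}
  ]
}}

```text
t: 14.95
tool_pos: [0.4369, -0.2132, 0.2581]
tool_rot: [3.132, -0.083, 0.02]
contact_force: [0.3, -0.2, -0.2]
opening: 0.0851
grip_force: 0.0
```

Run:
```python
from h import *
np.set_printoptions(precision=4,suppress=True)
d=grab('wrist','w7.png'); o=ctrl.get_obs(); print(o['t'],o['tool_pos'],o['tool_rot'],o['opening'])
O=((5,150,80),(18,255,255)); G=((50,120,40),(80,255,255))
print(capfit(d,*G,(0,0,640,480),np.array([.434,-.21]),.079,.105))
print(capfit(d,*O,(0,0,640,480),np.array([.498,-.214]),.079,.105))
```

```text
15.0 [ 0.4357 -0.2123  0.254 ] [ 3.1354 -0.0826  0.0123] 0.08571513492562775
(array([ 0.4337, -0.21  ]), array([311.6441, 226.2415]), np.int32(3346), 3469.2756108767353)
(array([ 0.4899, -0.2299]), array([335.4071, 149.6429]), np.int32(140), 3700.682972140028)
```

View pics/w7.png

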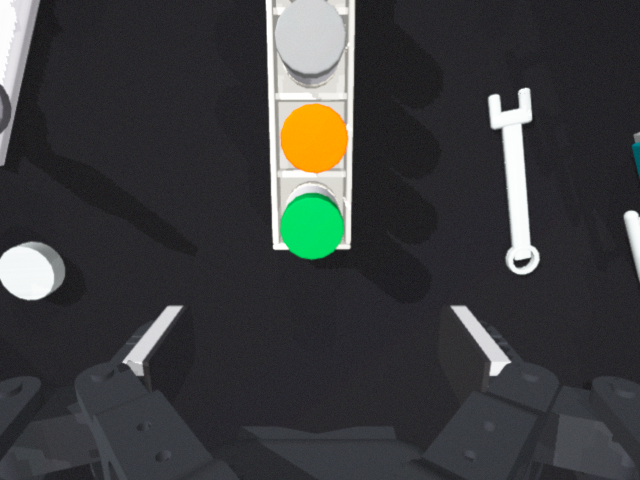

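Orange (314,138) and green (312,226) stand upright in their cells. Next is the mirror.

Call:
{"method": "step_arm", "body": {
  "targets": [
    {"travel":[0.207,0.437,0.243],"angular":[0,0,1],"gripper":1},
    {"travel":[0.207,0.437,0.243],"angular":[0,0,1],"gripper":1},
    {"travel":[0.207,0.437,0.243],"angular":[0,0,1],"gripper":1},
    {"travel":[0.207,0.437,0.243],"angular":[0,0,1],"gripper":1},
    {"travel":[0.207,0.437,0.243],"angular":[0,0,1],"gripper":1},
    {"travel":[0.207,0.437,0.243],"angular":[0,0,1],"gripper":1},
    {"travel":[0.207,0.437,0.243],"angular":[0,0,1],"gripper":1}
  ]
}}

```text
t: 15.7
tool_pos: [0.5589, 0.0542, 0.3949]
tool_rot: [-2.93, -1.13, -0.0]
contact_force: [-0.1, -0.8, 0.7]
opening: 0.0858
grip_force: 0.0
```

Call:
{"method": "step_arm", "body": {
  "targets": [
    {"travel":[0,0,0],"angular":[0,0,0.467],"gripper":0.6},
    {"travel":[0,0,0],"angular":[0,0,0.467],"gripper":0.6},
    {"travel":[0,0,0],"angular":[0,0,0.467],"gripper":0.6},
    {"travel":[0,0,0],"angular":[0,0,0.467],"gripper":0.6}
  ]
}}

```text
t: 16.1
tool_pos: [0.5577, 0.0513, 0.3926]
tool_rot: [-2.677, -1.64, 0.004]
contact_force: [0.2, -0.7, -0.3]
opening: 0.0509
grip_force: 0.0
```

Run:
```python
from h import *
np.set_printoptions(precision=4,suppress=True)
d=grab('wrist','w8.png'); o=ctrl.get_obs(); print(o['t'],o['tool_pos'],o['tool_rot'],o['opening'],o['q'])
t=grab('top','top8.png')
O=((5,150,80),(22,255,255))
print(capfit(t,*O,(400,250,460,330),np.array([.498,-.214]),.079,.105))
```

```text
16.15 [0.5577 0.0512 0.3929] [-2.6785 -1.6386  0.0036] 0.05124788933392812 [-0.0413 -0.1444  1.5394  0.      1.7493  0.4315]
(array([ 0.4994, -0.2181]), array([442.1991, 287.9212]), np.int32(457), 489.1129034627229)
```

View pics/w8.png

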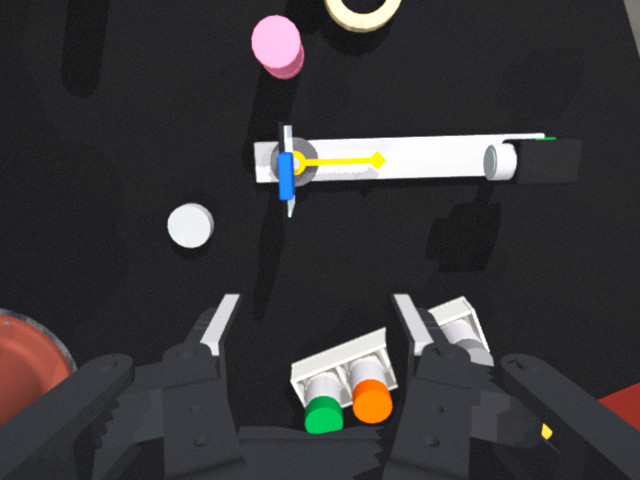

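The view shows the pointer tip at about (384,160), the handle at (286,175), the lens at about (488,162), and the bar nearly horizontal. One enlarged crop will give the rig pose.

Run:
```python
from h import *
i=cv2.imread('pics/w8.png'); r=lambda x:cv2.resize(i[125:200+25,x:x+200][:75+15],None,fx=4,fy=4,interpolation=2)[:300]
cv2.imwrite('pics/c8.png',np.vstack([r(230),r(400)]))
hsv=cv2.cvtColor(i,cv2.COLOR_BGR2HSV)
for lo,hi in(((105,150,80),(118,255,255)),((25,150,120),(32,255,255))):
    m=cv2.inRange(hsv,lo,hi)[110:220,240:420]; n,l,s,c=cv2.connectedComponentsWithStats(m); k=1+np.argmax(s[1:,4]); print(c[k]+[240,110],s[k])
```

```text
[285.55521936 177.14220877] [ 38  42  18  49 661]
[338.17047184 160.91933029] [ 53  41  93  24 657]
```

View pics/c8.png

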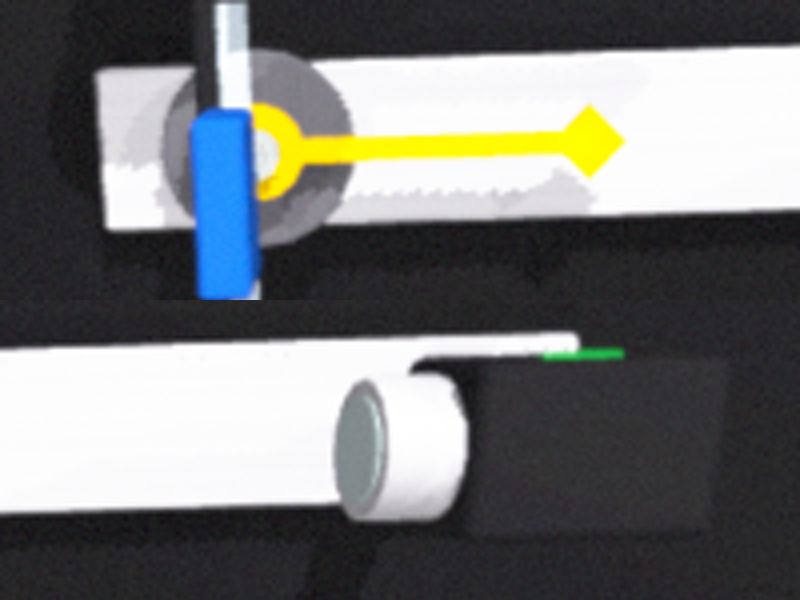

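Run:
```python
from h import *
from scipy.optimize import least_squares
np.set_printoptions(precision=4,suppress=True)
d={k:v for k,v in np.load('pics/wrist.npz').items()}
a=np.array
full=lambda p,e:[([.11,0,.03],(386.25,160.5)),([.21,0,.092],(490,162)),([e,.025,.012],(253.75,143)),([e,-.025,.012],(256.5,182.5)),([e+.36,.025,.012],(544.5,133.5))]
# handle hull centroid of visible box
def hc(T):
    B=a([[sx-.0,sy,z] for sx in(-.004-.006,-.004+.006) for sy in(-.02,.02) for z in(.135,.173)]) if 0 else a([[sx,sy,z] for sx in(-.006,.006) for sy in(-.02,.02) for z in(.135,.173)])
    M=cv2.moments(cv2.convexHull(proj(d,T(B)).astype(np.float32))); return a([M['m10'],M['m01']])/M['m00']
def res(q,usehandle=True):
    x,y,th,e=q; c,s=np.cos(th),np.sin(th)
    T=lambda P:np.atleast_2d(P)@a([[c,s,0],[-s,c,0],[0,0,1]])+[x,y,0]
    r=[]
    for P,u in full(None,e): r+=list(proj(d,T(a(P)))[0]-u)
    for (u,w) in (((430,136.5),.025),((430,177.5),-.025),((485,175.75),-.025)):
        W=atz(d,u,.012)-[x,y,0]; r.append((-s*W[0]+c*W[1]-w)*800)
    if usehandle: r+=list(hc(T)-[285.55,177.14])
    return a(r)
for h in(1,0):
    f=least_squares(res,[.546,.087,-.47,-.05],args=(h,),diff_step=1e-4); x,y,th,e=f.x
    print(f.x,np.degrees(th)); print(f.fun)
    for O in((.4985,-.215),):
        b=np.arctan2(O[1]-y,O[0]-x); print('dist',np.hypot(O[0]-x,O[1]-y),'bearing',np.degrees(b),'mirror turn deg',np.degrees(th-b)/2,'mirror x dir',np.degrees(th+b)/2)
from scipy.spatial.transform import Rotation as R
o=ctrl.get_obs(); m=R.from_rotvec(o['tool_rot']).as_matrix(); print(o['tool_pos'],np.degrees(np.arctan2(m[1,1],m[0,1])),m[:,2])
```

```text
[ 0.5444  0.0845 -0.4361 -0.0508] -24.985773722248563
[-0.5928 -0.3121 -1.1235  0.2079 -0.2096 -0.0439 -0.0328  0.7553  0.2619
 -0.1341  0.3714 -0.0402 -0.0324  1.398  -0.6857]
dist 0.3029909149220681 bearing -98.71833644237105 mirror turn deg 36.866281360061244 mirror x dir -61.85205508230981
[ 0.5454  0.0843 -0.4373 -0.0517] -25.05634537677711
[ 0.2208 -0.4535 -0.2028  0.1666 -0.2029 -0.3224 -0.0743  0.4921  0.2789
 -0.0452  0.3175 -0.0921 -0.0157]
dist 0.3029791621116661 bearing -98.91074973717639 mirror turn deg 36.92720218019964 mirror x dir -61.983547556976745
[0.5577 0.0512 0.3932] -27.092097222455187 [-0.0023  0.0001 -1.    ]
```

Call:
{"method": "step_arm", "body": {
  "targets": [
    {"travel":[-0.021,0.055,-0.07],"angular":[0,0,0.047],"gripper":0.6},
    {"travel":[-0.021,0.055,-0.14],"angular":[0,0,0.047],"gripper":0.6},
    {"travel":[-0.021,0.055,-0.21],"angular":[0,0,0.047],"gripper":0.6},
    {"travel":[-0.021,0.055,-0.28],"angular":[0,0,0.047],"gripper":0.6},
    {"travel":[-0.021,0.055,-0.34],"angular":[0,0,0.047],"gripper":0.6},
    {"travel":[-0.021,0.055,-0.34],"angular":[0,0,0.047],"gripper":0.6},
    {"travel":[-0.021,0.055,-0.38],"angular":[0,0,0.047],"gripper":0.6},
    {"travel":[-0.021,0.055,-0.41],"angular":[0,0,0.047],"gripper":0.6},
    {"travel":[-0.021,0.055,-0.418],"angular":[0,0,0.047],"gripper":0.6},
    {"travel":[-0.021,0.055,-0.418],"angular":[0,0,0.047],"gripper":0.6}
  ]
}}

```text
t: 17.2
tool_pos: [0.5458, 0.0842, 0.1448]
tool_rot: [2.648, 1.69, 0.001]
contact_force: [-0.9, 0.2, 0.6]
opening: 0.0518
grip_force: 0.0
```

Run:
```python
from h import *
from scipy.spatial.transform import Rotation as R
np.set_printoptions(precision=4,suppress=True)
d=grab('wrist','w9.png')
o=ctrl.get_obs(); m=R.from_rotvec(o['tool_rot']).as_matrix(); print(o['t'],o['tool_pos'],np.degrees(np.arctan2(m[1,1],m[0,1])),m[:,2],o['contact_force'])
hsv=cv2.cvtColor(d['img'],cv2.COLOR_RGB2HSV); mm=cv2.inRange(hsv,(105,150,80),(118,255,255))
n,l,s,c=cv2.connectedComponentsWithStats(mm); k=1+np.argmax(s[1:,4]); print(c[k],s[k],atz(d,c[k],.165))
```

```text
17.25 [0.5463 0.0842 0.1457] -24.90868425229893 [ 0.0021  0.0001 -1.    ] [ 0.2743  0.4499 -0.1805]
[308.0872 332.9548] [ 288  257   40  150 5549] [0.5453 0.0878 0.165 ]
```

View pics/w9.png

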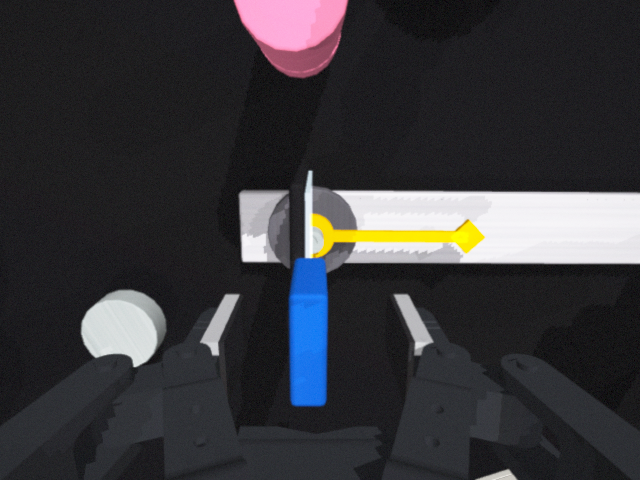

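The blade (290–327, centre 308) sits between the open fingers (inner tips at 240 and 393) and is aligned with them. Next I check the lateral offset.

Run:
```python
from h import *
np.set_printoptions(precision=4,suppress=True)
d={k:v for k,v in np.load('pics/wrist.npz').items()}
print(proj(d,[[.5463,.0842,z] for z in(.173,.145,.135,.012)]))
th=np.radians(-25); u=np.array([np.cos(th),np.sin(th)])
for px,z in(((308.5,262),.135),((308,405),.173),((312,230),.012),((316,320),.15)):
    w=atz(d,px,z)[:2]-[.5463,.0842]; print(px,w,'along rig x',w@u, 'rig y',w@[-u[1],u[0]])
for px in ((291,257),(327,257),(290,405),(327,405)): 
  w=atz(d,px,.173)[:2]-[.5463,.0842]; print(px,'x',w@u,'y',w@[-u[1],u[0]])
```

```text
[[315.2609 353.4992]
 [315.4692 314.206 ]
 [315.5273 303.2339]
 [315.9225 228.7713]]
(308.5, 262) [0.0049 0.0171] along rig x -0.0027874228901851113 rig y 0.017542215513731658
(308, 405) [-0.0102 -0.0163] along rig x -0.0023521971683175854 rig y -0.01913142921320606
(312, 230) [-0.0028  0.0003] along rig x -0.002705752326026306 rig y -0.0008812154899944253
(316, 320) [ 0.0002 -0.    ] along rig x 0.00020726209298829143 rig y 8.549490355904684e-05
(291, 257) x -0.0071862874371871836 y 0.031968528107010875
(327, 257) x 0.0033939230793418765 y 0.03199624560584256
(290, 405) x -0.008266454014943424 y -0.019153404178343728
(327, 405) x 0.003889440753101615 y -0.019113908900739444
```

Call:
{"method": "step_arm", "body": {
  "targets": [
    {"travel":[-0.0038,0.0018,-0.005],"angular":[0,0,0],"gripper":0.6},
    {"travel":[-0.0038,0.0018,-0.005],"angular":[0,0,0],"gripper":0.3},
    {"travel":[-0.0038,0.0018,-0.005],"angular":[0,0,0],"gripper":0.0},
    {"travel":[-0.0038,0.0018,-0.005],"angular":[0,0,0],"gripper":0.0},
    {"travel":[-0.0038,0.0018,-0.005],"angular":[0,0,0],"gripper":0.0},
    {"travel":[-0.0038,0.0018,-0.005],"angular":[0,0,0],"gripper":0.0},
    {"travel":[-0.0038,0.0018,-0.005],"angular":[0,0,0],"gripper":0.0},
    {"travel":[-0.0038,0.0018,-0.005],"angular":[0,0,0],"gripper":0.0},
    {"travel":[-0.0038,0.0018,-0.005],"angular":[0,0,0],"gripper":0.0}
  ]
}}

```text
t: 18.15
tool_pos: [0.5434, 0.0853, 0.1415]
tool_rot: [2.648, 1.69, 0.001]
contact_force: [-1.7, -1.3, 5.1]
opening: 0.0113
grip_force: 42.7
```

Call:
{"method": "step_arm", "body": {
  "targets": [
    {"travel":[0,0,0],"angular":[0,0,-0.05],"gripper":0},
    {"travel":[0,0,0],"angular":[0,0,-0.15],"gripper":0},
    {"travel":[0,0,0],"angular":[0,0,-0.25],"gripper":0},
    {"travel":[0,0,0],"angular":[0,0,-0.35],"gripper":0},
    {"travel":[0,0,0],"angular":[0,0,-0.45],"gripper":0},
    {"travel":[0,0,0],"angular":[0,0,-0.55],"gripper":0},
    {"travel":[0,0,0],"angular":[0,0,-0.65],"gripper":0},
    {"travel":[0,0,0],"angular":[0,0,-0.74],"gripper":0},
    {"travel":[0,0,0],"angular":[0,0,-0.8],"gripper":0},
    {"travel":[0,0,0],"angular":[0,0,-0.818],"gripper":0}
  ]
}}

```text
t: 19.15
tool_pos: [0.5436, 0.0851, 0.1416]
tool_rot: [3.045, 0.768, 0.002]
contact_force: [0.2, -1.2, 5.1]
opening: 0.0113
grip_force: 42.6
```

Call:
{"method": "step_arm", "body": {
  "targets": [
    {"travel":[0,0,0],"angular":[0,0,0],"gripper":0},
    {"travel":[0,0,0],"angular":[0,0,0],"gripper":0},
    {"travel":[0,0,0],"angular":[0,0,0],"gripper":0}
  ]
}}

```text
t: 19.45
tool_pos: [0.5436, 0.0851, 0.1415]
tool_rot: [3.045, 0.77, 0.002]
contact_force: [0.1, -1.4, 4.7]
opening: 0.0115
grip_force: 42.6
```

Run:
```python
from h import *
from scipy.spatial.transform import Rotation as R
np.set_printoptions(precision=4,suppress=True)
o=ctrl.get_obs(); m=R.from_rotvec(o['tool_rot']).as_matrix(); print(o['t'],o['tool_pos'],np.degrees(np.arctan2(m[1,1],m[0,1])),o['contact_force'],o['wrist_torque'],o['grip_force'])
I=[]
for n,wn in(('wrist',(0,0,640,480)),('top',(220,200,400,330)),('scene',(240,200,400,330))):
    d=grab(n,n+'10.png'); hsv=cv2.cvtColor(d['img'],cv2.COLOR_RGB2HSV); mm=cv2.inRange(hsv,(24,120,100),(34,255,255))
    w=np.zeros_like(mm); x,y,X,Y=wn; w[y:Y,x:X]=mm[y:Y,x:X]
    k_,l,s,c=cv2.connectedComponentsWithStats(w)
    if k_<2: print(n,'none'); continue
    k=1+np.argmax(s[1:,4]); print(n,c[k],s[k]); I.append((n,c[k]))
w=cv2.imread('pics/wrist10.png'); t=cv2.imread('pics/top10.png'); s=cv2.imread('pics/scene10.png')
r=lambda i,f,W,H:cv2.resize(i,(W,H),interpolation=2)
cv2.imwrite('pics/m10.png',np.vstack([np.hstack([r(t[230:330,260:460],2,400,200),r(s[200:300,180:380],2,400,200)]),cv2.copyMakeBorder(r(w,1,533,400),0,0,0,267,0)]))
```

```text
19.45 [0.5436 0.0851 0.1415] -61.62584477962024 [ 0.0817 -1.3789  4.6532] [-0.1515  0.0601  0.0303] 42.64892399311066
wrist [402.3881 298.5847] [ 343  253  106   82 1582]
top [334.0588 272.4771] [317 268  31  11 153]
scene [317.2586 258.8966] [306 247  25  31 116]
```

View pics/m10.png

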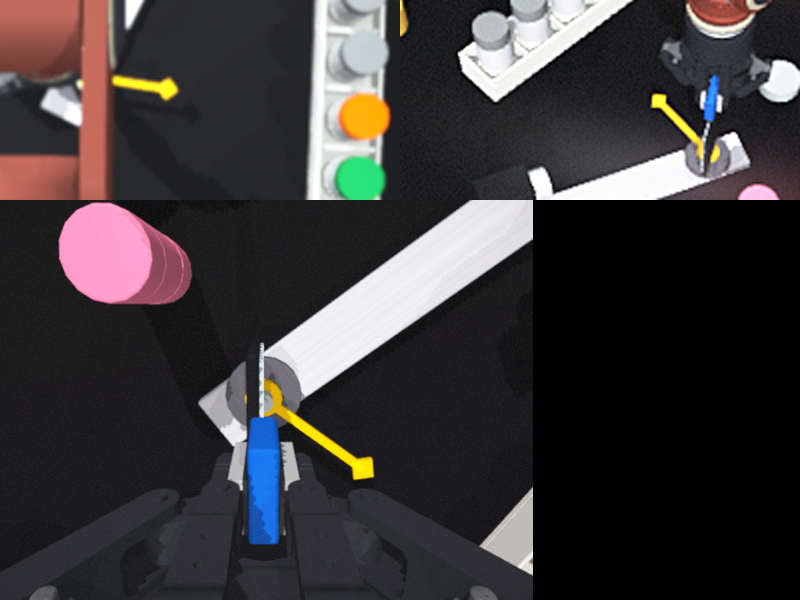

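The montage shows the mirror turned and gripped. In the top view the pointer aims at the orange can, and all the rack cans are standing. Next I measure the pointer's bearing.

Run:
```python
from h import *
np.set_printoptions(precision=4,suppress=True)
ax=np.array([.5440,.0852]); O=np.array([.4985,-.215])
print('want',np.degrees(np.arctan2(*(O-ax)[::-1])))
ld=lambda n:{k:v for k,v in np.load(f'pics/{n}.npz').items()}
for n,wn in(('wrist',(340,250,460,340)),('top',(312,262,360,284)),('scene',(300,240,345,285))):
    d=ld(n); hsv=cv2.cvtColor(d['img'],cv2.COLOR_RGB2HSV); m=cv2.inRange(hsv,(24,120,100),(34,255,255))
    x,y,X,Y=wn; v,u=np.nonzero(m[y:Y,x:X]); P=np.array([atz(d,(a+x,b+y),.03)[:2] for a,b in zip(u,v)])
    r=np.linalg.norm(P-ax,axis=1); P=P[(r>.03)&(r<.125)]
    vx,vy,x0,y0=cv2.fitLine(P.astype(np.float32),2,0,.01,.01).ravel()
    e=np.array([vx,vy])*np.sign(-vy); 
    off=lambda Q:np.cross(e,Q-[x0,y0])*1000
    print(n,len(P),'bearing',np.degrees(np.arctan2(e[1],e[0])),'line misses axis mm',off(ax),'misses orange mm',off(O),'axis->tip-centroid bearing',np.degrees(np.arctan2(*(np.array([x0,y0])-ax)[::-1])),'maxr',np.linalg.norm(P-ax,axis=1).max())
for n,w in(('top',(400,250,470,330)),('scene',(180,150,310,260))):
    print(capfit(ld(n),(5,150,80),(22,255,255),w,O,.079,.105))
```

```text
want -98.61847506466987
wrist 1487 bearing -97.855774 line misses axis mm 0.4817623729716433 misses orange mm -3.5599157129515904 axis->tip-centroid bearing -98.22375315974385 maxr 0.1118007438205866
top 153 bearing -98.11052 line misses axis mm -1.2150216170270598 misses orange mm -3.9068062402923682 axis->tip-centroid bearing -97.23549291711414 maxr 0.10909374318197688
scene 98 bearing -98.0121 line misses axis mm 0.7731050892013023 misses orange mm -2.4401914225680303 axis->tip-centroid bearing -98.60050038390553 maxr 0.11073589628722712
(array([ 0.4993, -0.2181]), array([442.1965, 287.9454]), np.int32(458), 489.1172927869484)
(array([ 0.4969, -0.2183]), array([261.9249, 186.9044]), np.int32(293), 304.30666688492056)<stdin>:12: DeprecationWarning: Arrays of 2-dimensional vectors are deprecated. Use arrays of 3-dimensional vectors instead. (deprecated in NumPy 2.0)
```

The pointer bears about -98.0° and the target is -98.6°, so the mirror needs another -0.3°.

Call:
{"method": "step_arm", "body": {
  "targets": [
    {"travel":[0,0,0],"angular":[0,0,-0.007],"gripper":0},
    {"travel":[0,0,0],"angular":[0,0,-0.007],"gripper":0},
    {"travel":[0,0,0],"angular":[0,0,-0.007],"gripper":0},
    {"travel":[0,0,0],"angular":[0,0,-0.007],"gripper":0},
    {"travel":[0,0,0],"angular":[0,0,-0.007],"gripper":0}
  ]
}}

```text
t: 20.1
tool_pos: [0.5436, 0.0851, 0.1415]
tool_rot: [3.047, 0.761, 0.002]
contact_force: [-0.2, -1.3, 5.6]
opening: 0.0114
grip_force: 42.7
```

```bash
python3 - <<'E' 2>/dev/null
from h import *
ax=np.array([.5440,.0852])
for n,wn in(('wrist',(340,250,460,340)),('top',(312,262,360,284)),('scene',(300,240,345,285))):
    d=grab(n); hsv=cv2.cvtColor(d['img'],cv2.COLOR_RGB2HSV); m=cv2.inRange(hsv,(24,120,100),(34,255,255))
    x,y,X,Y=wn; v,u=np.nonzero(m[y:Y,x:X]); P=np.array([atz(d,(a+x,b+y),.03)[:2] for a,b in zip(u,v)])
    r=np.linalg.norm(P-ax,axis=1); P=P[(r>.03)&(r<.125)]
    vx,vy,x0,y0=cv2.fitLine(P.astype(np.float32),2,0,.01,.01).ravel()
    e=np.array([vx,vy])*np.sign(-vy); print(n,np.degrees(np.arctan2(e[1],e[0])))
o=ctrl.get_obs(); print(o['t'],o['grip_force'],o['contact_force'],abs(o['dq']).max())
E
```

```text
wrist -98.600365
top -98.98798
scene -98.87433
20.25 42.65842616558075 [-0.2959136  -0.83825387  5.96192377] 0.001446666946824633
```

The pointer's bearing is now about -98.7°, within about 0.2° of the -98.6° wanted, and the mirror is held steady. Handing in.

```bash
python3 -c "
from station import ctrl
print(ctrl.finish_job())"
```

```text
the job is handed in; nothing more can be done
None
```

I handed the job in: the orange and green cans stand in the two empty rack cells, and the gripper holds the mirror steady with the pointer on the orange can to within about 0.2° by my measurements; the hand-in gave no verdict.

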